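Index a shaft collar on its flat and lock the set screw

ROBOT

A 7-joint arm with a two-finger parallel gripper is mounted at the origin on the work surface; the furniture and walls round the work are solid. World frame = base frame: x ahead of the robot, y to its left, z up, the work surface at z = 0. Lengths are in m, angles in degrees, forces in N, time in s.
With the tool pointing down it reaches from about 0.425 to 0.875 m from the base axis. Payload 4.7 kg.
Tool frame: the origin (TCP) lies between the finger pads; the fingertips stand 17 mm ahead of it and the grasp point (between the pads) lies 2 mm behind it; z points along the fingers, y is the line along which they close (so a half turn about z gives the same grasp; the last joint's range is limited). The gripper opens to 87 mm and grips with 3 to 60 N. Pads are 19 mm wide; open, the fingers measure 117 mm over their backs; the gripper's body (75 mm by 190 mm) begins 51 mm behind the grasp point.
Start: joints at [-71.557, 18.392, -4.016, 83.108, 1.295, 78.541, -3.26], TCP at [0.197, 0.619, 0.24] pointing down, gripper open.
Joint ranges: [-163.93, 163.93], [-17.29, 119.83], [-79.2, 71.16], [3.27, 140.29], [-89.18, 269.18], [5.43, 117.66], [-154.24, 154.24]. Speed limits (degrees/s): [147.25, 147.25, 180, 180, 180, 180, 180].

INTERFACE

Orientations are given as [roll, pitch, yaw] about the fixed x, y, z axes, in that order (R = Rz(yaw) Ry(pitch) Rx(roll)).
In Python, from cell import env, cams gives the robot as it stands.
- The arm moves only by the shell command python3 -m pendant 'ROWS' [FORCE]. ROWS is JSON, a list of rows, each an object of numbers: "tx", "ty", "tz": the shift along the tool's x, y, z each as a share of 0.05 m, from -1 to 1; "spin": the turn about the tool's z as a share of 4 degrees, from -1 to 1; "claw": the closure, from 0 (fully open) to 1 (shut). A call has 1 to 10 rows; each row shifts and turns the commanded pose from where the row before left it, along the tool's axes as they then stand; what a row does not reach is not made up. A row lasts 1/8 s, in which the tool goes at most 62.5 mm and 10.7 degrees, less where a joint would pass 70% of its speed; a pose out of reach is approached as far as the arm can. A call with a number of a shift or a turn outside -1 to 1 is refused whole. A call with a gripper value outside its range is refused whole. The fingers move at their own pace and stop on an object; FORCE is the grip in N (left out, the last holds). Time passes only in rows, so rows that do not move let the fingers close. It gives the time, the measured TCP pose, the force, the opening and the grip force at its end, in the units of the state.
- env.get_obs(): the state, without advancing time (a new reading comes with each control period).
- cams.read_camera(name): name is "scene" or "side" or "wrist"; returns the picture (384x512x3 uint8, red, green, blue); there is no depth.
- cams.camera_info(name): a dict with "fx", "fy", "cx", "cy" (pixels), "rvec" (rotation vector, rad) and "tvec" (3), from world to camera coordinates, as OpenCV has them. Camera axes: x right, y down, z forward; pixel columns grow to the right and rows downward; lengths in m; the calibration is good to about 2 mm. A picture is of the moment at which its call begins: read the wrist's pose just before it. camera_info takes no time and is no camera call; for the wrist camera it gives the pose at the moment of the call.
- env.sign_off(): hands the job in; it is judged then, once.
The state is a dict: "time_s": time; "qpos": joint angles; "joint_velocities": joint speeds; "effort": joint torques, N m; "tool_pos": TCP position; "tool_rot": TCP orientation; "force": force on the tool from outside, world axes, zero at the start; "wrist_torque": the same for the moment, N m; "grip_width": finger opening in m; "grasp_force": force on a finger pad.
Only numpy, scipy, OpenCV 4.12 (cv2) and the standard library are available. Lean on these libraries where they do the work, as an engineer would, in place of code of your own. Each camera call takes 0.05 s, during which the arm holds its last target. There are 200 camera calls.

TASK

The set screw of the steel collar on the green bearing stand must be locked on the shaft's hidden flat. Turn the collar clockwise (seen from above) until you feel the sprung screw drop into the flat and the collar catch (its red tail sinks), and let go; then push the black lever on the screw down firmly, with about 10 N and never more than 25 N, until the screw is tight and the lever stays down. Leave the tape measure, the oiler bottle and the big nut where they are.

Things in the scene. Friction and masses are not known exactly. Their poses are not given: they have to be found in the camera images.
- collar_mid (a point): Centre of the steel collar, on the vertical shaft axis. Ring 56 mm in diameter, 22 mm high (66 to 88 mm above the bench); take it from above across its outside. Axes: z up, x out along the level set screw, y 90 degrees anticlockwise of x from above. Boss, screw, tail and lever stick out on the +x side only, so jaws go at +y and -y.
- collar (a joint): Turn of the collar on the shaft, rad, growing anticlockwise from above; about 0.1 N m turns it. The flat is hidden under the collar and cannot be measured: it lies 0.4 to 1.3 rad clockwise of the start. With the nose in the flat the collar has about 0.15 rad of play either way, then catches on the pocket's wall: the moment climbs past 0.3 N m within about 0.12 rad more. Its own end stop is at -1.4.
- stand: Fixed green bearing stand under the collar; origin at the centre of its underside. Round flange 110 mm in diameter, at most 20 mm high with four bolts, narrowing to a boss 47 mm in diameter right under the collar. The shaft (32 mm diameter, round where seen) ends 101 mm above the bench. The flat is a pocket in it, 9 mm wide and 6.5 mm deep, at the screw's height; the screw's sprung nose drops into it.
- lever (a joint): Angle of the black lever, rad, growing as its end goes down; 0 is 40 degrees above level (starts at 0 to 0.05). 80 mm long from the screw axis, 11 to 13 mm thick. Stays where it is left; moves with 0.15 to 0.25 N m. Nose on the flat: free to about 0.71 (level), then solid, giving only some 1 rad per 2 to 3 N m. Nose on the round shaft: solid from 0.17 already, and springs back there.
- lever_pad (a point): Point on the lever's centre line 62 mm from the screw axis. The screw axis is 77 mm above the bench, along the collar's x; the red tail (5 mm thick) in the hub's middle sinks 6.5 mm when the nose drops in; the lever stands out to the collar's +y, its centre line 56 mm from the shaft axis along x (47 when tight: it moves in 12 mm per rad). Push from above, shut fingers, about 50 mm beside the axis.
- tape_measure: Yellow pocket tape measure standing on its base, 37 x 73 x 64 mm high; origin at the centre of its underside. Bystander.
- oiler_bottle: Small lying oiler bottle with white label and black ends, 33 x 97 x 33 mm; origin at the centre of its underside. Bystander.
- big_nut: Dark hexagon nut lying flat, 36 x 42 x 19 mm high; origin at the centre of its underside. Bystander.

How it is judged (in metres and radians):
On the way:
1. the lever is pushed with at least 6 N while it is at its tight end (lever above 0.70 rad) (value of joint lever above 0.7 rad and contact force between lever and anything else above 6 N), for 0.1 s.
At the end, for the whole second after the job is handed in: The lever, let go, stays down past 0.69 rad (about level): the screw is tight on the flat. On the round shaft it springs back instead (value of joint lever above 0.69 rad); the robot touches nothing.
It fails at once if the lever is forced: more than 25 N on it (contact force between lever and anything else above 25 N).
It fails at once if the tape measure is moved by more than 15 mm (distance of tape_measure from where it was at the start of the episode above 0.015 m).
It fails at once if the oiler bottle is moved by more than 15 mm (distance of oiler_bottle from where it was at the start of the episode above 0.015 m).
It fails at once if the big nut is moved by more than 15 mm (distance of big_nut from where it was at the start of the episode above 0.015 m).
It also fails if it takes over 67 s, if anything falls off the work surface, if the arm or the gripper's body presses on something with over 40 N, if the wrist force passes 120 N, or if a joint passes its speed limit or range.

## Working session

There is one attempt and no reset: what is moved stays moved. The work goes in short steps, Python scripts to look and compute and a shell command to move; the robot and the scene stay as the last step left them, time stands still between calls to the robot, and variables do not carry over. Pictures are saved under pics/ and viewed, at most 10 in all, crops included, and the job is handed in when it is done.

```bash
mkdir -p pics; ls
cat > h.py <<'E'
import numpy as np, cv2
from cell import env, cams
def snap(n,f=None):
    i=cams.camera_info(n); im=cams.read_camera(n)
    if f: cv2.imwrite('pics/'+f,im[:,:,::-1])
    return im,i
def ray(i,u,v):
    R=cv2.Rodrigues(np.array(i['rvec'],float))[0]; t=np.array(i['tvec'],float).ravel()
    d=R.T@np.array([(u-i['cx'])/i['fx'],(v-i['cy'])/i['fy'],1.]); return -R.T@t,d/np.linalg.norm(d)
def plane(i,u,v,z):
    o,d=ray(i,u,v); return o+d*(z-o[2])/d[2]
def tri(rs):
    A=np.zeros((3,3));b=np.zeros(3)
    for o,d in rs:
        P=np.eye(3)-np.outer(d,d);A+=P;b+=P@o
    x=np.linalg.solve(A,b); return x,[np.linalg.norm((np.eye(3)-np.outer(d,d))@(x-o)) for o,d in rs]
def st():
    o=env.get_obs(); print({k:np.round(o[k],3).tolist() for k in o if k not in('joint_velocities','effort')})
E
python3 - <<'E'
from h import *
st()
ims=[snap(n)[0] for n in('scene','side')]
cv2.imwrite('pics/a.png',ims[0][:,:,::-1]);cv2.imwrite('pics/b.png',ims[1][:,:,::-1])
im,i=snap('wrist','c.png')
for n in('scene','side','wrist'):
    j=cams.camera_info(n); print(n,ray(j,j['cx'],j['cy']))
E
```

```text
pics
{'time_s': 0.0, 'qpos': [-71.558, 18.439, -4.015, 83.175, 1.297, 78.541, -3.26], 'tool_pos': [0.197, 0.619, 0.238], 'tool_rot': [-179.891, 0.008, 162.367], 'force': [-0.372, 0.249, -0.732], 'wrist_torque': [-0.025, -0.018, 0.023], 'grasp_force': 0.0, 'grip_width': 0.087}
scene (array([ 0.1312564 , -0.49999426,  0.80410829]), array([ 0.37381467,  0.53279191, -0.75920707]))
side (array([-0.12889214, -0.57359989,  0.60278355]), array([ 0.61878524,  0.59096826, -0.51755322]))
wrist (array([0.13195153, 0.63903814, 0.38505433]), array([ 0.24057182, -0.07875299, -0.96743122]))
```

View pics/a.png

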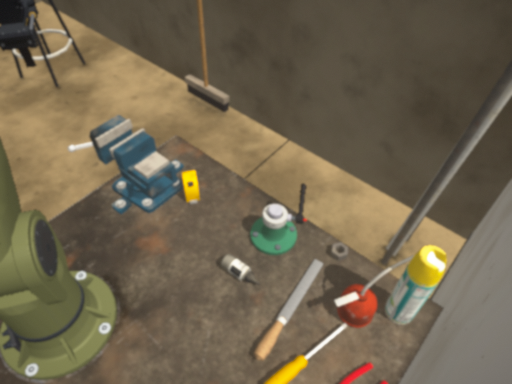

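View pics/b.png

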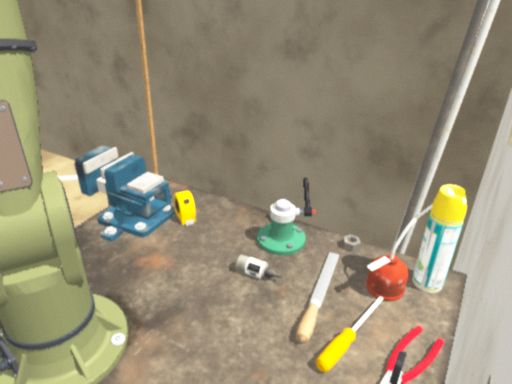

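The scene view shows the stand at about (274,235), the collar at (275,215), the lever rising from (302,218) to (303,185), and the red tail at (306,220). In the side view the collar is at (284,212) and the red tail at (312,212). I'll zoom in next.

Run:
```python
from h import *
a=cv2.imread('pics/a.png');b=cv2.imread('pics/b.png')
f=lambda m,x,y:cv2.resize(m[y:y+95,x:x+80],None,fx=5,fy=5,interpolation=cv2.INTER_CUBIC)
cv2.imwrite('pics/d.png',np.hstack([f(a,240,170),f(b,250,170)]))
for n,m in(('scene',a),('side',b)):
    i=cams.camera_info(n)
    h=cv2.cvtColor(m,cv2.COLOR_BGR2HSV)
    g=cv2.inRange(h,(60,110,40),(90,255,255)); g[:,:200]=0; g[:,330:]=0
    ys,xs=np.nonzero(g); print(n,xs.min(),xs.max(),ys.min(),ys.max())
    c=max(cv2.findContours(g,0,2)[0],key=cv2.contourArea); 
    # lower outline = flange bottom; ray cast on z=0 and circle fit
    hull=cv2.convexHull(c)[:,0]
    mid=(ys.max()+ys.min())/2+3
    P=np.array([plane(i,u,v,0.005)[:2] for u,v in c[:,0] if v>mid])
    A=np.c_[2*P,np.ones(len(P))]; s=np.linalg.lstsq(A,(P**2).sum(1),rcond=None)[0]
    print('flange',s[:2],np.sqrt(s[2]+s[0]**2+s[1]**2))
    r=cv2.inRange(h,(0,120,60),(9,255,255)); r[:,:290]=0; r[:,325:]=0; r[:200]=0; r[235:]=0
    ys,xs=np.nonzero(r); print('red',xs.mean(),ys.mean(),len(xs))
```

```text
scene 253 295 223 252
flange [ 0.48338602 -0.0715994 ] 0.05010810779805394
red 304.4 219.6 15
side 258 304 223 253
flange [ 0.47932385 -0.07572421] 0.048502355226428914
red 313.3636363636364 210.9090909090909 11
```

View pics/d.png

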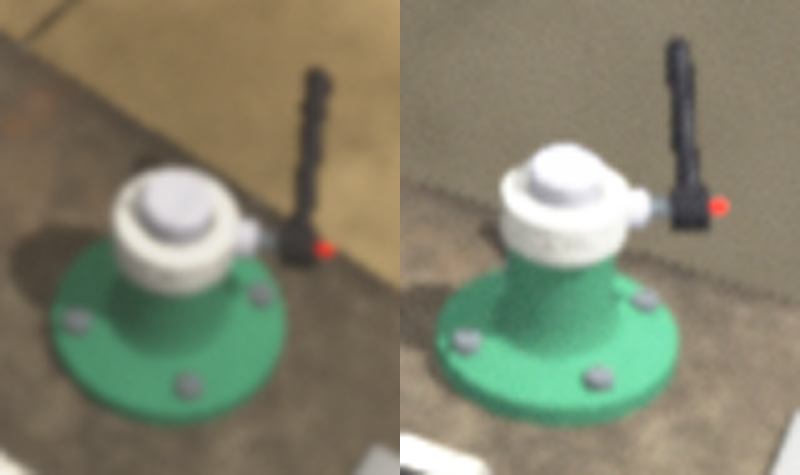

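The crop shows (in crop pixels) the shaft top at about (180,205) in scene and (566,168) in side. The red tail is at (325,250) and (720,207), and the lever end at (318,72) and (678,43). I'll triangulate these.

Run:
```python
from h import *
I=[cams.camera_info(n) for n in('scene','side')]
P={}
for k,(p,q) in dict(top=((181,203),(566,168)),coll=((178,232),(565,215)),tail=((325,250),(720,207)),hub=((299,247),(690,210)),tip=((318,74),(679,45)),boss=((241,236),(632,208))).items():
    r=[ray(I[0],p[0]/5-.4+240,p[1]/5-.4+170),ray(I[1],(q[0]-400)/5-.4+250,q[1]/5-.4+170)]
    x,e=tri(r);P[k]=x;print(k,x.round(4),np.round(e,4))
print([plane(I[0],181/5+239.6,203/5+169.6,.101),plane(I[1],166/5+249.6,168/5+169.6,.101)])
d=P['tail']-P['top'];print(np.degrees(np.arctan2(d[1],d[0])),np.hypot(*d[:2]))
print([plane(I[0],325/5+239.6,250/5+169.6,.077),plane(I[1],320/5+249.6,207/5+169.6,.077)])
```

```text
top [ 0.4847 -0.0709  0.0969] [0.001 0.001]
coll [ 0.4873 -0.0686  0.0705] [0. 0.]
tail [ 0.5323 -0.1181  0.0776] [0.0007 0.0007]
hub [ 0.5255 -0.1078  0.074 ] [0.0001 0.0001]
tip [ 0.5655 -0.0644  0.1242] [0.0006 0.0006]
boss [ 0.5074 -0.0892  0.0748] [0.0004 0.0004]
[array([ 0.48300055, -0.07443847,  0.101     ]), array([ 0.47960982, -0.0739331 ,  0.101     ])]
-44.775886277954605 0.06698922967372424
[array([ 0.53242404, -0.11713225,  0.077     ]), array([ 0.53312145, -0.11833602,  0.077     ])]
```

```bash
cat >> h.py <<'E'
def go(x,y,z,yaw):
    o=env.get_obs();p=o['tool_pos'];a=np.radians(o['tool_rot'][2]);w=np.array([x,y,z])-p
    t=np.array([np.cos(a)*w[0]+np.sin(a)*w[1],np.sin(a)*w[0]-np.cos(a)*w[1],-w[2]])/.05
    s=(o['tool_rot'][2]-yaw+180)%360-180
    print('units tx ty tz',t.round(3),'spin',round(s/4,3),'spin must come after shift')
E
python3 - <<'E'
from h import *
i=cams.camera_info('scene')
for n,u,v,z in(('visetop',115,125,.12),('visebase',120,205,0),('visebase2',183,165,0),('tape',190,200,0),('oiler',238,268,.016),('nut',338,250,.01)): print(n,plane(i,u,v,z).round(3))
go(.4835,-.0725,.24,137)
R=cv2.Rodrigues(np.array(i['rvec']))[0]
p=cv2.projectPoints(np.array([[.197,.619,.238]]),np.array(i['rvec']),np.array(i['tvec']),np.array([[i['fx'],0,i['cx']],[0,i['fy'],i['cy']],[0,0,1]]),None)[0];print(p)
E
```

```text
visetop [0.296 0.368 0.12 ]
visebase [0.218 0.22  0.   ]
visebase2 [0.415 0.256 0.   ]
tape [0.372 0.136 0.   ]
oiler [ 0.362 -0.106  0.016]
nut [ 0.578 -0.192  0.01 ]
units tx ty tz [ -9.653 -11.445  -0.025] spin 6.342 spin must come after shift
[[[29.66113164 50.52015463]]]
```

View pics/c.png

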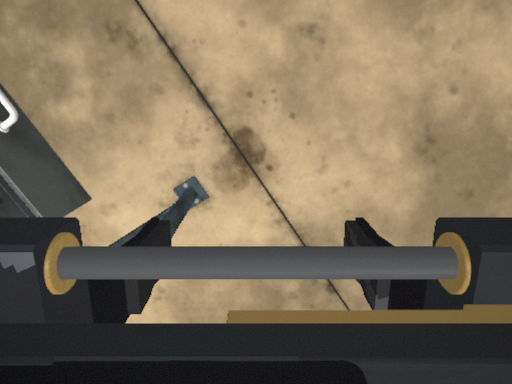

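The wrist view shows only the floor. The vise lies near the straight path, so I'll lift first and go around it.

```bash
python3 -m pendant '[{"tz":-0.9},{"tz":-0.9},{"tx":-0.81,"ty":-0.45},{"tx":-0.81,"ty":-0.45},{"tx":-0.81,"ty":-0.45},{"tx":-0.81,"ty":-0.45},{"tx":-0.81,"ty":-0.45},{"tx":-0.81,"ty":-0.45},{"tx":-0.81,"ty":-0.45},{"tx":-0.81,"ty":-0.45}]' 10; python3 -m pendant '[{"tx":-0.32,"ty":-0.78},{"tx":-0.32,"ty":-0.78},{"tx":-0.32,"ty":-0.78},{"tx":-0.32,"ty":-0.78},{"tx":-0.32,"ty":-0.78},{"tx":-0.32,"ty":-0.78},{"tx":-0.32,"ty":-0.78},{"tx":-0.32,"ty":-0.78},{"tx":-0.32,"ty":-0.78},{"tx":-0.32,"ty":-0.78}]'; python3 -m pendant '[{"spin":1},{"spin":1},{"spin":1},{"spin":1},{"spin":1},{"spin":1},{"spin":0.3},{}]'
python3 - <<'E'
from h import *
st(); snap('wrist','e.png'); go(.4835,-.0725,.24,137)
E
```

```text
{'time_s': 0.15, 'qpos': [-71.556, 18.428, -4.014, 83.159, 1.295, 78.539, -3.258], 'tool_pos': [0.197, 0.619, 0.239], 'tool_rot': [-179.919, 0.005, 162.366], 'force': [0.683, -0.367, 0.789], 'wrist_torque': [-0.051, -0.031, 0.037], 'grasp_force': 0.0, 'grip_width': 0.087}
units tx ty tz [ -9.654 -11.447  -0.022] spin 6.342 spin must come after shiftinvalid input at $[0]: expected keys tx, ty, tz, spin, claw
invalid input at $[0]: expected keys tx, ty, tz, spin, claw
invalid input at $[0]: expected keys tx, ty, tz, spin, claw
```

View pics/e.png

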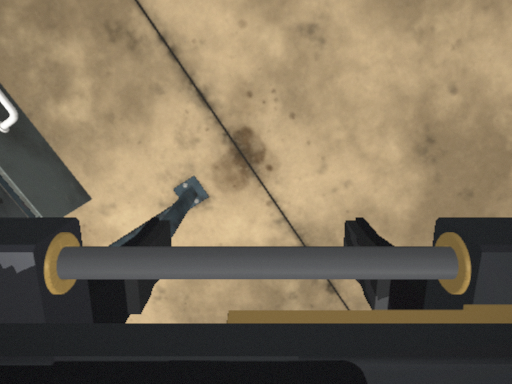

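The arm did not move, because every key is required in each row.

```bash
python3 -m pendant '[{"tx":0,"ty":0,"tz":-0.9,"spin":0,"claw":0},{"tx":0,"ty":0,"tz":-0.9,"spin":0,"claw":0},{"tx":-0.81,"ty":-0.45,"tz":0,"spin":0,"claw":0},{"tx":-0.81,"ty":-0.45,"tz":0,"spin":0,"claw":0},{"tx":-0.81,"ty":-0.45,"tz":0,"spin":0,"claw":0},{"tx":-0.81,"ty":-0.45,"tz":0,"spin":0,"claw":0},{"tx":-0.81,"ty":-0.45,"tz":0,"spin":0,"claw":0},{"tx":-0.81,"ty":-0.45,"tz":0,"spin":0,"claw":0},{"tx":-0.81,"ty":-0.45,"tz":0,"spin":0,"claw":0},{"tx":-0.81,"ty":-0.45,"tz":0,"spin":0,"claw":0}]' 10; python3 -m pendant '[{"tx":-0.32,"ty":-0.78,"tz":0,"spin":0,"claw":0},{"tx":-0.32,"ty":-0.78,"tz":0,"spin":0,"claw":0},{"tx":-0.32,"ty":-0.78,"tz":0,"spin":0,"claw":0},{"tx":-0.32,"ty":-0.78,"tz":0,"spin":0,"claw":0},{"tx":-0.32,"ty":-0.78,"tz":0,"spin":0,"claw":0},{"tx":-0.32,"ty":-0.78,"tz":0,"spin":0,"claw":0},{"tx":-0.32,"ty":-0.78,"tz":0,"spin":0,"claw":0},{"tx":-0.32,"ty":-0.78,"tz":0,"spin":0,"claw":0},{"tx":-0.32,"ty":-0.78,"tz":0,"spin":0,"claw":0},{"tx":-0.32,"ty":-0.78,"tz":0,"spin":0,"claw":0}]'; python3 -m pendant '[{"tx":0,"ty":0,"tz":0,"spin":1,"claw":0},{"tx":0,"ty":0,"tz":0,"spin":1,"claw":0},{"tx":0,"ty":0,"tz":0,"spin":1,"claw":0},{"tx":0,"ty":0,"tz":0,"spin":1,"claw":0},{"tx":0,"ty":0,"tz":0,"spin":1,"claw":0},{"tx":0,"ty":0,"tz":0,"spin":1,"claw":0},{"tx":0,"ty":0,"tz":0,"spin":0.3,"claw":0},{"tx":0,"ty":0,"tz":0,"spin":0,"claw":0}]'
python3 - <<'E'
from h import *
st(); snap('wrist','f.png'); go(.4835,-.0725,.24,137)
E
```

```text
time_s: 1.45
tool_pos: [0.452, 0.3485, 0.3295]
tool_rot: [180.0, -0.0, 162.4]
force: [0.3, 0.7, 0.4]
grip_width: 0.0872
grasp_force: 0.0
time_s: 2.7
tool_pos: [0.4854, -0.0717, 0.3296]
tool_rot: [180.0, 0.0, 162.4]
force: [-0.1, -0.1, -1.0]
grip_width: 0.0872
grasp_force: 0.0
time_s: 3.7
tool_pos: [0.4854, -0.0704, 0.3295]
tool_rot: [180.0, -0.0, 137.2]
force: [0.0, 0.7, 0.2]
grip_width: 0.087
grasp_force: 0.0
{'time_s': 3.7, 'qpos': [-27.318, -4.442, 30.798, 97.65, 2.271, 86.171, 50.46], 'tool_pos': [0.485, -0.07, 0.33], 'tool_rot': [179.996, -0.005, 137.208], 'force': [0.009, 0.662, 0.237], 'wrist_torque': [0.005, -0.006, 0.002], 'grasp_force': 0.0, 'grip_width': 0.087}
units tx ty tz [ 0.    -0.057  1.791] spin 0.053 spin must come after shift
```

View pics/f.png

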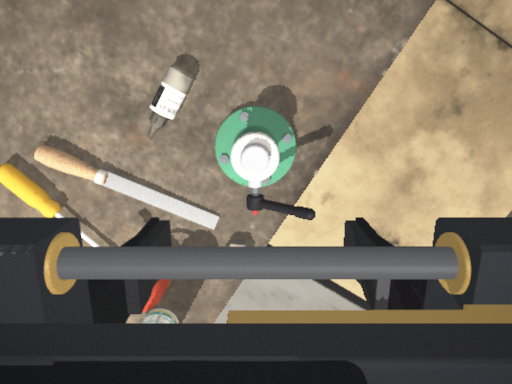

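The wrist view looks straight onto the stand: shaft top at about (256,158), hub at (254,202), red tail at (255,213), lever end at (311,214). I'll refine the axis and angle from it.

Run:
```python
from h import *
im=cv2.imread('pics/f.png'); i=cams.camera_info('wrist'); h=cv2.cvtColor(im,cv2.COLOR_BGR2HSV)
s=cv2.inRange(h,(0,0,150),(180,70,255)); s[:115]=0;s[205:]=0;s[:,:215]=0;s[:,:][:,300:]=0
s=cv2.morphologyEx(s,cv2.MORPH_OPEN,np.ones((13,13),np.uint8))
c=max(cv2.findContours(s,0,2)[0],key=cv2.contourArea);(u,v),r=cv2.minEnclosingCircle(c);print('collar',u,v,r,cv2.fitEllipse(c),plane(i,u,v,.088))
print('ell',plane(i,*cv2.fitEllipse(c)[0],.086))
print('shaft',plane(i,256,158,.101))
g=cv2.inRange(h,(60,110,30),(90,255,255)); c=max(cv2.findContours(g,0,2)[0],key=cv2.contourArea)
e=cv2.fitEllipse(cv2.convexHull(c));print('flange',e,plane(i,*e[0],.012))
rd=cv2.inRange(h,(0,120,60),(9,255,255)); rd[:,:240]=0; rd[:,275:]=0;rd[:200]=0;rd[225:]=0
ys,xs=np.nonzero(rd);t=plane(i,xs.mean(),ys.mean(),.077);print('tail',xs.mean(),ys.mean(),t)
for c0 in([.4835,-.0725],plane(i,256,158,.101)[:2]): print(np.degrees(np.arctan2(t[1]-c0[1],t[0]-c0[0])),np.hypot(t[1]-c0[1],t[0]-c0[0]))
hb=plane(i,254,202,.077);tp=plane(i,311,214,.128);print(hb,tp,np.degrees(np.arctan2(*(tp-hb)[1::-1])))
# triangulate shaft top, tail with scene+side+wrist
I=[cams.camera_info(n) for n in('scene','side')]
for p,q,w in(((181,203),(566,168),(256,158)),((325,250),(720,207),(xs.mean(),ys.mean()))):
    print('tri',tri([ray(I[0],p[0]/5-.4+240,p[1]/5-.4+170),ray(I[1],(q[0]-400)/5-.4+250,q[1]/5-.4+170),ray(i,*w)]))
```

```text
collar 252.13636779785156 162.31817626953125 25.918354034423828 ((253.41311645507812, 164.20021057128906), (38.41293716430664, 47.904502868652344), 121.30695343017578) [ 0.48508143 -0.07834743  0.088     ]
ell [ 0.4879267  -0.07904274  0.086     ]
shaft [ 0.482789   -0.07017261  0.101     ]Traceback (most recent call last):
  File "<stdin>", line 8, in <module>
ValueError: max() iterable argument is empty
```

Run:
```python
from h import *
im=cv2.imread('pics/f.png'); i=cams.camera_info('wrist'); h=cv2.cvtColor(im,cv2.COLOR_BGR2HSV)
print(h[135,225],h[158,256],h[157,238],h[175,256],h[213,255],h[212,256])
g=cv2.inRange(h,(60,60,30),(95,255,255));g[:80]=0;g[200:]=0;g[:,:200]=0;g[:,310:]=0
c=max(cv2.findContours(g,0,2)[0],key=cv2.contourArea)
e=cv2.fitEllipse(cv2.convexHull(c));print('flange',e,plane(i,*e[0],.012))
gr=cv2.GaussianBlur(cv2.cvtColor(im,cv2.COLOR_BGR2GRAY),(3,3),0)
k=cv2.HoughCircles(gr[100:220,200:320],cv2.HOUGH_GRADIENT,1,3,param1=80,param2=12,minRadius=11,maxRadius=30)
for u,v,r in k[0][:6]: print(u+200,v+100,r, [plane(i,u+200,v+100,z).round(4) for z in(.088,.101)])
t=plane(i,255,213,.077);c0=np.array([.4835,-.072]);print('tail',t,np.degrees(np.arctan2(*(t[:2]-c0)[::-1])),np.linalg.norm(t[:2]-c0))
hb=plane(i,254,202,.077);tp=plane(i,311,214,.128);print(hb,tp,np.degrees(np.arctan2(*(tp-hb)[1::-1])))
I=[cams.camera_info(n) for n in('scene','side')]
for p,q,w in(((181,203),(566,168),(256,158)),((325,250),(720,207),(255,213))):
    print('tri',tri([ray(I[0],p[0]/5-.4+240,p[1]/5-.4+170),ray(I[1],(q[0]-400)/5-.4+250,q[1]/5-.4+170),ray(i,*w)]))
```

```text
[ 73  98 193] [150   1 254] [ 30   1 254] [ 30   1 255] [  1 169 255] [  1 178 254]
flange ((254.9827880859375, 146.2117156982422), (80.80375671386719, 81.02241516113281), 109.8963394165039) [ 0.48131492 -0.07107546  0.012     ]
255.5 156.5 23.8 [array([ 0.4828, -0.071 ,  0.088 ]), array([ 0.4812, -0.0694,  0.101 ])]
249.5 157.5 28.2 [array([ 0.479 , -0.0768,  0.088 ]), array([ 0.4775, -0.075 ,  0.101 ])]
258.5 159.5 19.4 [array([ 0.4876, -0.0708,  0.088 ]), array([ 0.4859, -0.0693,  0.101 ])]
250.5 166.5 21.6 [array([ 0.4874, -0.083 ,  0.088 ]), array([ 0.4856, -0.0811,  0.101 ])]
246.5 160.5 23.9 [array([ 0.4792, -0.0816,  0.088 ]), array([ 0.4777, -0.0797,  0.101 ])]
263.5 160.5 23.8 [array([ 0.4923, -0.0675,  0.088 ]), array([ 0.4904, -0.066 ,  0.101 ])]
tail [ 0.53452624 -0.11992539  0.077     ] -43.20511199183216 0.07000371359960446
[ 0.52347318 -0.11130212  0.077     ] [ 0.56302132 -0.06495798  0.128     ] 49.52395410188202
tri (array([ 0.48398824, -0.07108981,  0.09728848]), [np.float64(0.0013917218688237049), np.float64(0.000674158265297839), np.float64(0.0008560794070567061)])
tri (array([ 0.53282698, -0.11866536,  0.07803264]), [np.float64(0.0013873714036180683), np.float64(0.0006376401534619289), np.float64(0.001669860136725823)])
```

```bash
python3 -m pendant '[{"tx":0.035,"ty":-0.05,"tz":0.6,"spin":0,"claw":0},{"tx":0,"ty":0,"tz":0.8,"spin":0,"claw":0},{"tx":0,"ty":0,"tz":0.8,"spin":0,"claw":0},{"tx":0,"ty":0,"tz":0.8,"spin":0,"claw":0},{"tx":0,"ty":0,"tz":0.7,"spin":0,"claw":0},{"tx":0,"ty":0,"tz":0.5,"spin":0,"claw":0},{"tx":0,"ty":0,"tz":0.5,"spin":0,"claw":0},{"tx":0,"ty":0,"tz":0.35,"spin":0,"claw":0},{"tx":0,"ty":0,"tz":0,"spin":0,"claw":0}]' 15; python3 -m pendant '[{"tx":0,"ty":0,"tz":0,"spin":0,"claw":0.3},{"tx":0,"ty":0,"tz":0,"spin":0,"claw":0.4},{"tx":0,"ty":0,"tz":0,"spin":0,"claw":0.5},{"tx":0,"ty":0,"tz":0,"spin":0,"claw":0.5},{"tx":0,"ty":0,"tz":0,"spin":0,"claw":0.5}]' 15
python3 - <<'E'
from h import *
st()
E
```

```text
time_s: 4.88
tool_pos: [0.4817, -0.071, 0.076]
tool_rot: [-179.9, -0.1, 137.2]
force: [0.6, 0.2, 0.9]
grip_width: 0.087
grasp_force: 0.0
time_s: 5.5
tool_pos: [0.4825, -0.0713, 0.0774]
tool_rot: [-180.0, 0.0, 137.2]
force: [-0.8, -0.5, 2.6]
grip_width: 0.054
grasp_force: 15.0
{'time_s': 5.5, 'qpos': [-25.191, 7.702, 32.51, 117.306, -4.957, 56.288, 57.007], 'tool_pos': [0.483, -0.071, 0.077], 'tool_rot': [-179.992, 0.004, 137.167], 'force': [-0.8, -0.484, 2.64], 'wrist_torque': [-0.204, 0.347, 0.017], 'grasp_force': 15.0, 'grip_width': 0.054}
```

```bash
cat > m.py <<'E'
from h import *
o=env.get_obs(); print(round(o['time_s'],2),'yaw',o['tool_rot'][2].round(1) if hasattr(o['tool_rot'][2],'round') else o['tool_rot'][2],'Mz',round(float(o['wrist_torque'][2]),3),np.round(o['tool_pos'],4),np.round(o['force'],1),o['grip_width'])
E
python3 -m pendant '[{"tx":0,"ty":0,"tz":0,"spin":0.5,"claw":0.5},{"tx":0,"ty":0,"tz":0,"spin":1,"claw":0.5},{"tx":0,"ty":0,"tz":0,"spin":1,"claw":0.5}]'>/dev/null; python3 m.py
python3 -m pendant '[{"tx":0,"ty":0,"tz":0,"spin":1,"claw":0.5},{"tx":0,"ty":0,"tz":0,"spin":1,"claw":0.5},{"tx":0,"ty":0,"tz":0,"spin":0,"claw":0.5}]'>/dev/null; python3 m.py
python3 -m pendant '[{"tx":0,"ty":0,"tz":0,"spin":0.7,"claw":0.5},{"tx":0,"ty":0,"tz":0,"spin":0.3,"claw":0.5}]'>/dev/null; python3 m.py
python3 -m pendant '[{"tx":0,"ty":0,"tz":0,"spin":0.7,"claw":0.5},{"tx":0,"ty":0,"tz":0,"spin":0.3,"claw":0.5}]'>/dev/null; python3 m.py
python3 -m pendant '[{"tx":0,"ty":0,"tz":0,"spin":0.7,"claw":0.5},{"tx":0,"ty":0,"tz":0,"spin":0.3,"claw":0.5}]'>/dev/null; python3 m.py
```

```text
5.88 yaw 127.0 Mz 0.089 [ 0.4824 -0.0713  0.0773] [-2.9 -0.7  5.8] 0.05443682357828126
6.25 yaw 119.0 Mz -0.025 [ 0.4824 -0.0714  0.0773] [-2.9 -1.6  4.1] 0.054105446011055006
6.5 yaw 115.0 Mz 0.119 [ 0.4823 -0.0714  0.0773] [-2.9 -1.3  4.6] 0.054350680443421534
6.75 yaw 111.0 Mz 0.099 [ 0.4823 -0.0714  0.0773] [-3.   0.2  5.9] 0.05410104791111738
7.0 yaw 107.0 Mz 0.13 [ 0.4822 -0.0715  0.0773] [-3.3 -0.6  5.9] 0.0541611488133041
```

```bash
python3 -m pendant '[{"tx":0,"ty":0,"tz":0,"spin":0.7,"claw":0.5},{"tx":0,"ty":0,"tz":0,"spin":0.3,"claw":0.5}]'>/dev/null; python3 m.py
python3 -m pendant '[{"tx":0,"ty":0,"tz":0,"spin":0.7,"claw":0.5},{"tx":0,"ty":0,"tz":0,"spin":0.3,"claw":0.5}]'>/dev/null; python3 m.py
python3 -m pendant '[{"tx":0,"ty":0,"tz":0,"spin":0.7,"claw":0.5},{"tx":0,"ty":0,"tz":0,"spin":0.3,"claw":0.5}]'>/dev/null; python3 m.py
```

```text
7.25 yaw 103.0 Mz 0.11 [ 0.4822 -0.0715  0.0773] [-1.9 -2.7  6.4] 0.05420196383311975
7.5 yaw 99.0 Mz 0.101 [ 0.4822 -0.0715  0.0773] [-4.5 -0.9  6.3] 0.054597706701321955
7.75 yaw 95.0 Mz 0.11 [ 0.4821 -0.0715  0.0773] [-3.4 -1.   4.9] 0.054341223226232645
```

```bash
python3 -m pendant '[{"tx":0,"ty":0,"tz":0,"spin":0.7,"claw":0.5},{"tx":0,"ty":0,"tz":0,"spin":0.3,"claw":0.5}]'>/dev/null; python3 m.py
python3 -m pendant '[{"tx":0,"ty":0,"tz":0,"spin":0.7,"claw":0.5},{"tx":0,"ty":0,"tz":0,"spin":0.3,"claw":0.5}]'>/dev/null; python3 m.py
python3 -m pendant '[{"tx":0,"ty":0,"tz":0,"spin":0.7,"claw":0.5},{"tx":0,"ty":0,"tz":0,"spin":0.3,"claw":0.5}]'>/dev/null; python3 m.py
```

```text
8.0 yaw 91.0 Mz 0.064 [ 0.4821 -0.0715  0.0773] [-3.7 -1.6  6.2] 0.05433326341568496
8.25 yaw 87.0 Mz 0.056 [ 0.482  -0.0715  0.0774] [-4.1 -1.5  5.5] 0.05429515913670136
8.5 yaw 83.0 Mz 0.107 [ 0.482  -0.0715  0.0773] [-3.5 -0.5  7.2] 0.05393934718330885
```

```bash
python3 -m pendant '[{"tx":0,"ty":0,"tz":0,"spin":0.5,"claw":0.5},{"tx":0,"ty":0,"tz":0,"spin":0.2,"claw":0.5}]'>/dev/null; python3 m.py
python3 -m pendant '[{"tx":0,"ty":0,"tz":0,"spin":0.5,"claw":0.5},{"tx":0,"ty":0,"tz":0,"spin":0.2,"claw":0.5}]'>/dev/null; python3 m.py
```

```text
8.75 yaw 80.2 Mz 0.07 [ 0.482  -0.0715  0.0773] [-4.2 -1.8  6.3] 0.0544415366226585
9.0 yaw 77.4 Mz 0.073 [ 0.4819 -0.0715  0.0773] [-4.3 -0.9  5.8] 0.05438530846301578
```

```bash
python3 -m pendant '[{"tx":0,"ty":0,"tz":0,"spin":0.5,"claw":0.5},{"tx":0,"ty":0,"tz":0,"spin":0.2,"claw":0.5}]'>/dev/null; python3 m.py
python3 -m pendant '[{"tx":0,"ty":0,"tz":0,"spin":0.5,"claw":0.5},{"tx":0,"ty":0,"tz":0,"spin":0.2,"claw":0.5}]'>/dev/null; python3 m.py
python3 - <<'E'
from h import *
a=snap('scene')[0];b=snap('side')[0]
f=lambda m,x,y:cv2.resize(m[y:y+95,x:x+80,::-1],None,fx=5,fy=5,interpolation=cv2.INTER_CUBIC)
cv2.imwrite('pics/g.png',np.hstack([f(a,240,170),f(b,250,170)]))
E
```

```text
9.25 yaw 74.6 Mz 0.117 [ 0.4819 -0.0715  0.0773] [-4.9 -1.6  6.3] 0.054236266798744874
9.5 yaw 71.8 Mz 0.11 [ 0.4819 -0.0715  0.0773] [-4.5 -1.8  6.3] 0.054257367411979666
```

View pics/g.png

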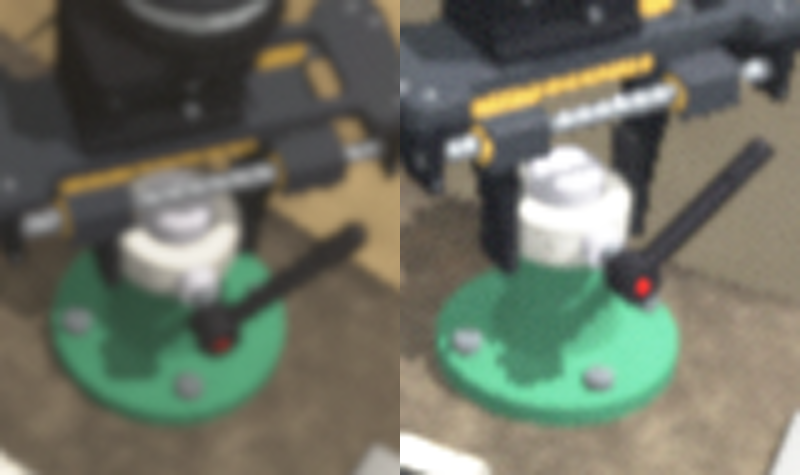

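The collar has followed the gripper. The tail is now at crop (221,344) in scene and (643,287) in side, and there is no catch yet.

```bash
python3 - <<'E'
from h import *
I=[cams.camera_info(n) for n in('scene','side')]
x,e=tri([ray(I[0],221/5+239.6,344/5+169.6),ray(I[1],243/5+249.6,287/5+169.6)]);d=x[:2]-[.4825,-.0712];print(x,e,np.linalg.norm(d),np.degrees(np.arctan2(d[1],d[0])))
E
python3 -m pendant '[{"tx":0,"ty":0,"tz":0,"spin":0.5,"claw":0.5},{"tx":0,"ty":0,"tz":0,"spin":0.2,"claw":0.5}]'>/dev/null; python3 m.py
python3 -m pendant '[{"tx":0,"ty":0,"tz":0,"spin":0.5,"claw":0.5},{"tx":0,"ty":0,"tz":0,"spin":0.2,"claw":0.5}]'>/dev/null; python3 m.py
```

```text
[ 0.46509984 -0.13042946  0.07466228] [np.float64(0.0003152313503802423), np.float64(0.00031523135038019027)] 0.0617324434068569 -106.37149542156388
9.85 yaw 69.1 Mz 0.172 [ 0.4818 -0.0714  0.0773] [-4.4 -1.4  7.7] 0.05445615251965391
10.1 yaw 66.3 Mz 0.333 [ 0.4818 -0.0714  0.0773] [-4.7 -1.7  6. ] 0.05406325654654564
```

The tail's radius has dropped from about 68 to 62 mm (it has sunk), and the moment has climbed to 0.33 N m, so it is caught. I'll turn back to the middle of the play, release, lift and look.

```bash
python3 -m pendant '[{"tx":0,"ty":0,"tz":0,"spin":-0.7,"claw":0.5},{"tx":0,"ty":0,"tz":0,"spin":-0.8,"claw":0.5},{"tx":0,"ty":0,"tz":0,"spin":-0.7,"claw":0.5},{"tx":0,"ty":0,"tz":0,"spin":-0.4,"claw":0.5},{"tx":0,"ty":0,"tz":0,"spin":0,"claw":0.5}]'>/dev/null; python3 m.py
python3 -m pendant '[{"tx":0,"ty":0,"tz":0,"spin":0,"claw":0.2},{"tx":0,"ty":0,"tz":0,"spin":0,"claw":0},{"tx":0,"ty":0,"tz":0,"spin":0,"claw":0},{"tx":0,"ty":0,"tz":0,"spin":0,"claw":0}]'; python3 -m pendant '[{"tx":0,"ty":0,"tz":-0.5,"spin":0,"claw":0},{"tx":0,"ty":0,"tz":-1,"spin":0,"claw":0},{"tx":0,"ty":0,"tz":-1,"spin":0,"claw":1},{"tx":0,"ty":0,"tz":-1,"spin":0,"claw":1},{"tx":0,"ty":0,"tz":-0.5,"spin":0,"claw":1},{"tx":0,"ty":0,"tz":0,"spin":0,"claw":1},{"tx":0,"ty":0,"tz":0,"spin":0,"claw":1}]'
python3 - <<'E'
from h import *
a=snap('scene')[0];b=snap('side')[0]; w,i=snap('wrist'); print(i)
f=lambda m,x,y,s=80:cv2.resize(m[y:y+96,x:x+s,::-1],None,fx=5,fy=5,interpolation=cv2.INTER_CUBIC)
np.save('wi.npy',i,allow_pickle=True)
cv2.imwrite('pics/h.png',cv2.resize(np.hstack([f(a,240,170),f(b,250,170)]),None,fx=1,fy=1)); cv2.imwrite('pics/w.png',w[:,:,::-1])
E
```

```text
10.72 yaw 76.7 Mz 0.055 [ 0.4819 -0.0715  0.0773] [-3.8 -0.6  7.2] 0.0541948455273267
time_s: 11.22
tool_pos: [0.4826, -0.0709, 0.077]
tool_rot: [180.0, -0.0, 76.8]
force: [-0.2, 0.1, 0.5]
grip_width: 0.0838
grasp_force: 0.0
time_s: 12.1
tool_pos: [0.482, -0.0709, 0.2759]
tool_rot: [-179.9, 0.0, 76.8]
force: [-0.9, 0.6, -0.5]
grip_width: 0.0448
grasp_force: 0.0
{'fx': 346.3656898838991, 'fy': 346.3656898838991, 'cx': 256.9995924524377, 'cy': 186.84597780732153, 'rvec': array([-2.86660184,  0.33258203,  0.04672056]), 'tvec': array([-0.48539777, -0.00177437,  0.43696938])}
```

View pics/h.png

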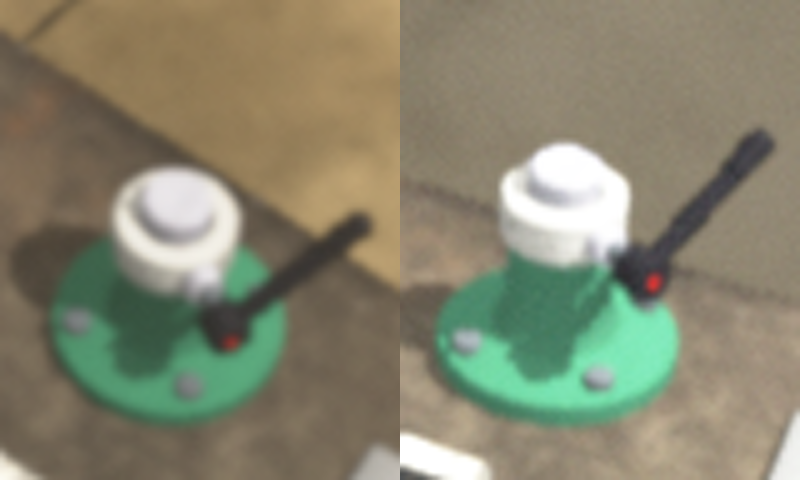

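View pics/w.png

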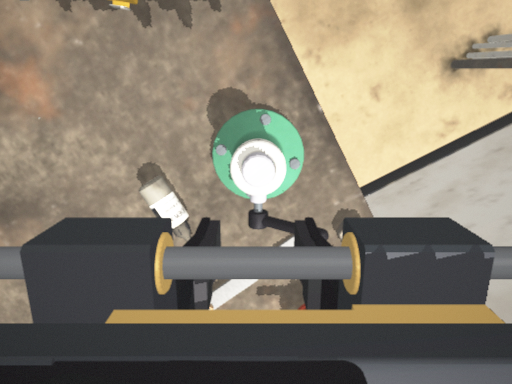

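The tail is now almost flush with the hub in both views, at crop (231,343) and (654,283). The wrist view shows the shaft at (259,172), the hub at (258,218) and the lever end at about (322,234). The screw lines up with tool -x.

Run:
```python
from h import *
I=[cams.camera_info(n) for n in('scene','side')]; i=np.load('wi.npy',allow_pickle=True).item()
A=np.array([.4825,-.071])
for k,(p,q,w) in dict(hub=((225,325),(641,272),(258,218)),tip=((358,226),(761,143),(322,234))).items():
    x,e=tri([ray(I[0],p[0]/5+239.6,p[1]/5+169.6),ray(I[1],(q[0]-400)/5+249.6,q[1]/5+169.6),ray(i,*w)]);d=x[:2]-A
    a=np.radians(-103.2);c,s=np.cos(a),np.sin(a);print(k,x.round(4),np.round(e,4),'collar x,y',c*d[0]+s*d[1],-s*d[0]+c*d[1])
go(.5195,-.1329,.2,76.8)
```

```text
hub [ 0.4702 -0.1256  0.078 ] [0.0007 0.0007 0.0004] collar x,y 0.05594500256592314 0.0005235654412929554
tip [ 0.5277 -0.1392  0.1219] [0.0007 0.0003 0.0005] collar x,y 0.05603360151098182 0.059549251245076235
units tx ty tz [-1.034  1.017  1.513] spin -0.009 spin must come after shift
```

```bash
python3 -m pendant '[{"tx":-0.34,"ty":0.34,"tz":0,"spin":0,"claw":1},{"tx":-0.35,"ty":0.34,"tz":0,"spin":0,"claw":1},{"tx":-0.34,"ty":0.34,"tz":0,"spin":0,"claw":1},{"tx":0,"ty":0,"tz":0.8,"spin":0,"claw":1},{"tx":0,"ty":0,"tz":0.8,"spin":0,"claw":1},{"tx":0,"ty":0,"tz":0.4,"spin":0,"claw":1},{"tx":0,"ty":0,"tz":0,"spin":0,"claw":1},{"tx":0,"ty":0,"tz":0,"spin":0,"claw":1}]'
python3 -m pendant '[{"tx":0,"ty":0,"tz":0.1,"spin":0,"claw":1},{"tx":0,"ty":0,"tz":0.1,"spin":0,"claw":1},{"tx":0,"ty":0,"tz":0.1,"spin":0,"claw":1},{"tx":0,"ty":0,"tz":0.1,"spin":0,"claw":1},{"tx":0,"ty":0,"tz":0,"spin":0,"claw":1}]'; python3 m.py
```

```text
time_s: 13.25
tool_pos: [0.5208, -0.133, 0.1776]
tool_rot: [180.0, 0.0, 76.8]
force: [-0.2, 1.2, 0.3]
grip_width: 0.0007
grasp_force: 0.0
time_s: 13.88
tool_pos: [0.52, -0.1328, 0.1565]
tool_rot: [-179.9, 0.0, 76.8]
force: [-1.4, -0.1, 0.7]
grip_width: 0.0003
grasp_force: 0.0
13.88 yaw 76.8 Mz -0.006 [ 0.52   -0.1328  0.1565] [-1.4 -0.1  0.7] 0.00029958340704516816
```

```bash
for k in 1 ; do python3 -m pendant '[{"tx":0,"ty":0,"tz":0.1,"spin":0,"claw":1},{"tx":0,"ty":0,"tz":0.1,"spin":0,"claw":1},{"tx":0,"ty":0,"tz":0.1,"spin":0,"claw":1}]' >/dev/null; python3 m.py; done
python3 -m pendant '[{"tx":0,"ty":0,"tz":0.1,"spin":0,"claw":1},{"tx":0,"ty":0,"tz":0.1,"spin":0,"claw":1}]' >/dev/null; python3 m.py
python3 -m pendant '[{"tx":0,"ty":0,"tz":0.1,"spin":0,"claw":1},{"tx":0,"ty":0,"tz":0.1,"spin":0,"claw":1}]' >/dev/null; python3 m.py
```

```text
14.25 yaw 76.8 Mz 0.016 [ 0.5213 -0.1332  0.1423] [ 1.7 -0.7  4.3] 0.00036185250703149233
14.5 yaw 76.8 Mz 0.01 [ 0.5216 -0.133   0.1327] [0.6 0.4 3.5] 0.0007672506753381108
14.75 yaw 76.8 Mz -0.021 [ 0.5208 -0.1328  0.1219] [2.  0.5 4.4] 0.0004430398855296738
```

```bash
python3 -m pendant '[{"tx":0,"ty":0,"tz":0.1,"spin":0,"claw":1},{"tx":0,"ty":0,"tz":0.1,"spin":0,"claw":1}]' >/dev/null; python3 m.py
python3 -m pendant '[{"tx":0,"ty":0,"tz":0.08,"spin":0,"claw":1},{"tx":0,"ty":0,"tz":0.04,"spin":0,"claw":1}]' >/dev/null; python3 m.py
python3 -m pendant '[{"tx":0,"ty":0,"tz":0.04,"spin":0,"claw":1},{"tx":0,"ty":0,"tz":0.02,"spin":0,"claw":1}]' >/dev/null; python3 m.py
```

```text
15.0 yaw 76.8 Mz 0.031 [ 0.5207 -0.1331  0.1119] [ 1.5 -0.7  4.4] 0.00011794328787702654
15.25 yaw 76.8 Mz -0.061 [ 0.5205 -0.1332  0.1059] [ 2.9 -1.1  4.5] 0.0002571042535218048
15.5 yaw 76.8 Mz 0.003 [ 0.5206 -0.133   0.1031] [ 2.1 -1.   2.8] -6.594854469227818e-05
```

```bash
python3 -m pendant '[{"tx":0,"ty":0,"tz":0.05,"spin":0,"claw":1},{"tx":0,"ty":0,"tz":0,"spin":0,"claw":1}]' >/dev/null; python3 m.py
python3 -m pendant '[{"tx":0,"ty":0,"tz":0.04,"spin":0,"claw":1},{"tx":0,"ty":0,"tz":0,"spin":0,"claw":1}]' >/dev/null; python3 m.py
python3 -m pendant '[{"tx":0,"ty":0,"tz":0.04,"spin":0,"claw":1},{"tx":0,"ty":0,"tz":0,"spin":0,"claw":1}]' >/dev/null; python3 m.py
```

```text
15.75 yaw 76.8 Mz -0.039 [ 0.5203 -0.1328  0.1004] [ 2.5 -0.4  3.5] 0.0003593472792262728
16.0 yaw 76.8 Mz -0.043 [ 0.5204 -0.1326  0.0984] [ 1.7 -1.3  3.3] 0.0006405076471417108
16.25 yaw 76.8 Mz -0.003 [ 0.5205 -0.1326  0.0966] [ 1.9 -0.7  5.2] 0.00041238674938954233
```

```bash
python3 -m pendant '[{"tx":0,"ty":0,"tz":0.04,"spin":0,"claw":1},{"tx":0,"ty":0,"tz":0,"spin":0,"claw":1}]' >/dev/null; python3 m.py
python3 -m pendant '[{"tx":0,"ty":0,"tz":0.04,"spin":0,"claw":1},{"tx":0,"ty":0,"tz":0,"spin":0,"claw":1}]' >/dev/null; python3 m.py
python3 -m pendant '[{"tx":0,"ty":0,"tz":0.03,"spin":0,"claw":1},{"tx":0,"ty":0,"tz":0,"spin":0,"claw":1}]' >/dev/null; python3 m.py
```

```text
16.5 yaw 76.8 Mz 0.007 [ 0.5206 -0.1325  0.0947] [ 2.9 -0.1  5.6] 0.000335814147508997
16.75 yaw 76.8 Mz 0.029 [ 0.5208 -0.1323  0.093 ] [2.1 0.1 6.1] 0.00037986587772360393
17.0 yaw 76.8 Mz -0.02 [ 0.5208 -0.1322  0.0917] [ 0.4 -0.4  9. ] 0.00017959474180849412
```

```bash
python3 -m pendant '[{"tx":0,"ty":0,"tz":0.03,"spin":0,"claw":1},{"tx":0,"ty":0,"tz":0,"spin":0,"claw":1}]' >/dev/null; python3 m.py
python3 -m pendant '[{"tx":0,"ty":0,"tz":0.03,"spin":0,"claw":1},{"tx":0,"ty":0,"tz":0,"spin":0,"claw":1}]' >/dev/null; python3 m.py
```

```text
17.25 yaw 76.8 Mz 0.048 [ 0.5208 -0.132   0.0903] [-0.   1.5  9.3] 0.0002460069080983621
17.5 yaw 76.8 Mz 0.004 [ 0.5208 -0.1319  0.0889] [ 0.1  0.8 11.6] 0.0005653380487450008
```

Force is about 11 N and the lever has gone solid below level. I'll hold briefly, lift off and check.

```bash
python3 -m pendant '[{"tx":0,"ty":0,"tz":0.02,"spin":0,"claw":1},{"tx":0,"ty":0,"tz":0,"spin":0,"claw":1},{"tx":0,"ty":0,"tz":0,"spin":0,"claw":1},{"tx":0,"ty":0,"tz":0,"spin":0,"claw":1}]'
python3 -m pendant '[{"tx":0,"ty":0,"tz":-0.1,"spin":0,"claw":1},{"tx":0,"ty":0,"tz":-0.4,"spin":0,"claw":1},{"tx":0,"ty":0,"tz":-1,"spin":0,"claw":1},{"tx":0,"ty":0,"tz":-1,"spin":0,"claw":1},{"tx":0,"ty":0,"tz":-0.5,"spin":0,"claw":1},{"tx":0,"ty":0,"tz":0,"spin":0,"claw":1},{"tx":0,"ty":0,"tz":0,"spin":0,"claw":1}]'
python3 - <<'E'
from h import *
a=snap('scene')[0];b=snap('side')[0]
f=lambda m,x,y,s=80:cv2.resize(m[y:y+96,x:x+s,::-1],None,fx=5,fy=5,interpolation=cv2.INTER_CUBIC)
cv2.imwrite('pics/k.png',np.hstack([f(a,240,170),f(b,250,170)]))
E
```

```text
time_s: 18.0
tool_pos: [0.5208, -0.1317, 0.0881]
tool_rot: [-180.0, -0.1, 76.8]
force: [-0.3, 1.3, 12.2]
grip_width: 0.0005
grasp_force: 5.8
time_s: 18.88
tool_pos: [0.5189, -0.1323, 0.235]
tool_rot: [-179.8, 0.0, 76.8]
force: [0.4, -0.3, -0.4]
grip_width: 0.0005
grasp_force: 0.0
```

View pics/k.png

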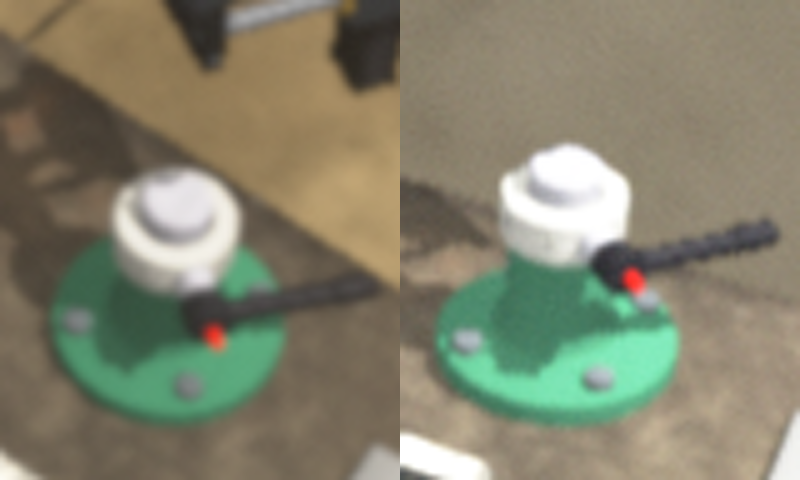

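The lever now lies about level, with the hub at (207,313) and (616,264) and its end near (378,285) and (772,234). I'll check the angle numerically.

Run:
```python
from h import *
I=[cams.camera_info(n) for n in('scene','side')]; P=[]
for p,q in(((207,313),(616,264)),((378,286),(772,234))):
    x,e=tri([ray(I[0],p[0]/5+239.6,p[1]/5+169.6),ray(I[1],(q[0]-400)/5+249.6,q[1]/5+169.6)]);print(x,e);P.append(x)
d=P[1]-P[0];el=np.arctan2(d[2],np.hypot(*d[:2]));print(el,'lever',.698-el)
```

```text
[ 0.4691226  -0.11351879  0.07541574] [np.float64(0.0006553725804968513), np.float64(0.0006553725804968462)]
[ 0.54439946 -0.14016195  0.06758041] [np.float64(0.0007560002041527674), np.float64(0.0007560002041527597)]
-0.09780909363768878 lever 0.7958090936376887
```

```bash
python3 -c "
from cell import env
print(env.sign_off())"
```

```text
the job is handed in; nothing more can be done
None
```

The collar caught on the flat and the screw was tightened with about 12 N. The lever, let go, measured about 0.80 rad (it needs 0.69), and the job is handed in; no verdict came back.

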